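Level the levelling table and hold it for locking

TASK

A sample tin is standing on the little levelling table, over its spirit level: take it off and stand it upright on a free spot of the worktop. Then press the table's black knob down and turn it until the bubble sits between the two black lines; the reading counts only with the knob held down on its seat. Finish like that, still holding the knob down with the bubble centred, so that I can tighten the lock nut, and leave everything else on the worktop where it is.

Things in the scene. Friction and masses are not known exactly. Their poses are not given: they have to be found in the camera images.
- leveller: Fixed levelling table: grey base 140 mm (x) by 260 mm (y -125 to +135), 16 high; on it an aluminium table (y -45 to +125), top 45 mm above the worktop when level, hinged at the +y end; black knob on a screw at x 0, y -100, at the other end, which a spring lifts by 7 to 10 mm until the knob is pressed. Origin on the worktop under the middle; at yaw 0 x points away from the robot, y left.
- tin: Loose round open metal sample tin with black filling, 57 mm outer diameter, 34 mm high, about 0.11 kg, origin at the centre of its underside, z up. It stands on the table over the spirit level at the start.
- knob_head: Head of the levelling screw: upright black knurled round knob with a white index line on its silvery top, 38 mm diameter, 28 mm high, origin at the centre of its underside, z up. With the knob up, the underside is 45 mm above the worktop and the top 73 mm; pressed home it is 10 mm lower.
- knob_grip (a point): Point on the knob's axis, 16 mm above its underside, a good height for the TCP to grip it from above (61 mm above the worktop with the knob up).
- table (a joint): Tilt of the table about its hinge, in rad: -0.044 with the knob up, 0 when pressed home on its stop (knob 10 mm lower, table level). A spring lifts it: about 3 N at the knob when up, 8 N when down.
- screw_turn (a joint): Angle of the knob in rad, growing clockwise seen from above; range -0.2 to 2.4, light friction (0.06 N m), stays where left. The angle that centres the bubble differs from start to start. The bubble starts on the +y (hinge) side and needs 0.45 to 1.35 rad clockwise.
- vial_middle (a point): Middle of the spirit level, a green vial 112 mm long along the leveller's y, let in flush in the middle of the table's top (leveller x 0, y = +40 mm); two black lines round the vial lie 16 mm either side of this point.
- bubble_middle (a point): Middle of the bright yellow bubble (23 mm long, 11 mm wide) in the vial. It moves along the vial: 24 mm towards -y (the knob's side) for each radian the knob is turned clockwise; it does not move otherwise.
- tape_roll: Loose roll of brown tape lying flat, 64 mm diameter, 19 mm high, origin at the centre of its underside. Bystander.
- weight: Loose brass weight, 29 mm diameter, 51 mm high, standing, origin at the centre of its underside. Bystander.
- timer: Loose white bench timer, 62 x 68 x 22 mm, origin at the centre of its underside. Bystander.
- marker: Loose blue felt marker lying down, 132 mm long (along its y), 14 x 17 mm, origin under its middle. Bystander.
There are look-alikes about, which are no part of the job. What is shaped like the tin but green is not meant.

How it is judged:
On the way, in this order (a step that is already met when the one before it is completed fails the run):
1. the tin stands upright on the worktop, let go, the knob not yet pressed (height (world z) of tin below 0.01 m and angle between tin's own z axis and vertical below 0.15 rad and contact force between the fingers and tin below 0.1 N and linear speed of tin below 0.02 m/s and contact force between tin and leveller below 0.1 N and value of joint table below -0.03 rad), for 0.2 s.
2. the knob is held pressed down by the fingers (value of joint table above -0.013 rad and contact force between the fingers and knob_head above 1.5 N), for 0.2 s.
At the end, for the whole second after the job is handed in: The tin stands upright (0.15 rad) on the worktop, off the leveller, let go; the fingers hold the knob pressed down by more than 7 of its 10 mm (table tilt above -0.013 rad), not turning, and the bubble's middle is within 4.5 mm of the vial's middle (all of step 2 and height (world z) of tin below 0.01 m and angle between tin's own z axis and vertical below 0.15 rad and contact force between the fingers and tin below 0.1 N and linear speed of tin below 0.02 m/s and contact force between tin and leveller below 0.1 N and y of bubble_middle in the frame of vial_middle between -0.0045 and 0.0045 m and velocity of joint screw_turn between -0.1 and 0.1 rad/s); the arm keeps its last pose, push and grip.
It fails at once if the roll of tape is pushed more than 20 mm (distance of tape_roll from where it was at the start of the episode above 0.02 m).
It fails at once if the brass weight is pushed more than 20 mm (distance of weight from where it was at the start of the episode above 0.02 m).
It fails at once if the timer is pushed more than 20 mm (distance of timer from where it was at the start of the episode above 0.02 m).
It fails at once if the marker is pushed more than 20 mm (distance of marker from where it was at the start of the episode above 0.02 m).
It fails at once if the tin is tipped by more than 0.6 rad (angle between tin's own z axis and vertical above 0.6 rad).
It also fails if it takes over 48 s, if anything falls off the work surface, if the arm or the gripper's body presses on something with over 40 N, if the wrist force passes 120 N, or if a joint passes its speed limit or range.

ROBOT

A 6-joint arm with a two-finger parallel gripper is mounted at the origin on a cart in front of the work surface, level with it; the furniture and walls round the work are solid. World frame = base frame: x ahead of the robot, y to its left, z up, the work surface at z = 0. Lengths are in m, angles in rad, forces in N, time in s.
With the tool pointing down it reaches from about 0.275 to 0.85 m from the base axis. Payload 19 kg.
Tool frame: the origin (TCP) lies between the finger pads, 19 mm behind the fingertips; this is the grasp point; z points along the fingers, y is the line along which they close (so a half turn about z gives the same grasp; the last joint's range is limited). The gripper opens to 85 mm and grips with 20 to 120 N. Pads are 22 mm wide; open, the fingers measure 114 mm over their backs; the gripper's body (76 mm by 85 mm) begins 54 mm behind the grasp point. The pads swing forward as they close: fully open they stand 13 mm farther back than shut.
Start: joints at [-1.283, 0.15, 1.437, -0, 1.554, -0.134], TCP at [0.235, -0.525, 0.25] pointing down, gripper open.
Joint ranges: [-2.8, 2.8], [-0.68, 2.1], [0.12, 2.68], [-1.39, 4.53], [0.16, 2.79], [-2.81, 2.81]. Speed limits (rad/s): [1.89, 1.89, 2.22, 3.01, 3.01, 3.01].

INTERFACE

Orientations are given as a unit quaternion [x, y, z, w].
In Python, from workcell import sensors, imaging, r, spot_in, landmark_of gives the robot as it stands.
- The arm moves only by the tool arm_command, never from a script. Its argument "motion" is text: rows parted by semicolons, each of 5 numbers parted by spaces: the shift along the tool's x, y, z in m, then the turn about the tool's z in rad, then the opening in per cent of the stroke, from 0 (shut) to 100 (fully open). In form: x y z spin claw; .... A call has 1 to 12 rows; each row is the pose to reach, as a shift and turn from the pose commanded when the call began, along the tool's axes at that moment; what a row does not reach only later rows make up. A row lasts 1/8 s, in which the tool goes at most 62.5 mm and 10.7 degrees, less where a joint would pass 70% of its speed; a pose out of reach is approached as far as the arm can. A call with a gripper value outside its range is refused whole. The fingers move at their own pace and stop on an object; "newtons" is the grip in N (left out, the last holds). Time passes only in rows, so rows that repeat a pose let the fingers close. It gives the time, the measured TCP pose, the force, the opening and the grip force at its end, in the units of the state.
- sensors.get_obs(): the state, without advancing time (a new reading comes with each control period).
- imaging.capture(name): name is "scene" or "top" or "wrist"; returns a dict with "color" (400x640x3 uint8, red, green, blue), "z_map" (400x640 float32, m along the optical axis (not along the pixel's ray), 0 where there is no reading), "K" (3x3 intrinsics, pixels), "R" (3x3) and "t" (3): a world point X has camera coordinates R X + t. Camera axes: x right, y down, z forward; pixel columns grow to the right and rows downward; lengths in m; the calibration is good to about 2 mm. A picture is of the moment at which its call begins.
- r.close_job(): hands the job in; it is judged then, once.
Trained networks look in a picture, given as the dict that the camera call returned (one of the last four; its "shot" number tells which), for a name from the list of things; names that differ only in an ending like _2 or _b are one class to them, and where a whole thing is asked for, a point or a joint stands for the part that bears it (a point fixed in the world has none). Each returns a list of dicts, best first, with "conf" (0 to 1); they miss things now and then, are a little off and sometimes report something else, mostly with a low value. They report only what shows in the picture. A call takes as long as a camera call. They do not tell look-alikes from the thing itself.
- spot_in(picture, label): "point" ([row, column] in pixels, amid what is visible of it).
- landmark_of(picture, label): "point" ([row, column] in pixels: a listed point, or the origin of a listed thing).
The state is a dict: "time": time; "q": joint angles; "joint_velocities": joint speeds; "tau": joint torques, N m; "position": TCP position; "orientation": TCP orientation; "contact_force": force on the tool from outside, world axes, zero at the start; "wrist_torque": the same for the moment, N m; "finger_gap": finger opening in m; "gripper_force": force on a finger pad.
Only numpy, scipy, OpenCV 4.12 (cv2) and the standard library are available. Lean on these libraries where they do the work, as an engineer would, in place of code of your own. Each camera call takes 0.05 s, during which the arm holds its last target. There are 200 camera calls.

## Working session

There is one attempt and no reset: what is moved stays moved. The work goes in short steps, Python scripts to look and compute and a tool call to move; the robot and the scene stay as the last step left them, time stands still between calls to the robot, and variables do not carry over. Pictures are saved under pics/ and viewed, at most 10 in all, crops included, and the job is handed in when it is done.

Besides the shell and the picture viewer there is one more tool, called after ">>>" in YAML: its name, and indented under it one key for each argument. arm_command: Moves the arm, as the interface text tells. Its arguments: {"type":"object","properties":{"motion":{"type":"string"},"newtons":{"type":"number"}},"required":["motion"]}

```bash
mkdir -p pics
cat > h.py <<'E'
import numpy as np, cv2
from workcell import sensors, imaging, r, spot_in, landmark_of
def px2w(p, rc, z=None, win=2):
    K,R,t=p["K"],p["R"],p["t"]; v,u=rc
    ray=np.linalg.inv(K)@np.array([u,v,1.])
    if z is None:
        a=p["z_map"][max(0,int(v)-win):int(v)+win+1,max(0,int(u)-win):int(u)+win+1]; a=a[a>0]
        return R.T@(ray*np.median(a)-t)
    d=R.T@ray; o=-R.T@t
    return o+d*(z-o[2])/d[2]
def save(p,n): cv2.imwrite("pics/"+n,p["color"][:,:,::-1])
E
python3 - <<'E'
from h import *
np.set_printoptions(precision=3,suppress=True)
o=sensors.get_obs(); print(o["position"],o["orientation"],o["time"],o["finger_gap"])
for c in ("top","scene"):
    p=imaging.capture(c); save(p,c+"0.png")
    for n in ("leveller","tin","knob_head","knob_grip","vial_middle","bubble_middle","tape_roll","weight","timer","marker"):
        for f in (spot_in,landmark_of):
            for d in f(p,n)[:2]:
                if d["conf"]>.3: print(c,n,f.__name__[:4],round(d["conf"],2),np.round(d["point"]),px2w(p,d["point"]))
E
```

```text
[ 0.235 -0.524  0.249] [ 0.978  0.209 -0.    -0.001] 0.0 0.08555994265169208
top leveller call 0.66 [205. 297.] [0.516 0.113 0.04 ]
top tin call 0.74 [199. 275.] [0.57  0.198 0.015]
top tin call 0.46 [200. 277.] [0.561 0.191 0.018]
top vial_middle call 0.42 [203. 298.] [0.521 0.107 0.045]
top timer call 0.65 [204. 198.] [0.558 0.494 0.019]
top timer call 0.66 [202. 201.] [0.566 0.483 0.018]
top marker call 0.7 [233. 208.] [0.427 0.446 0.009]
scene leveller call 0.89 [214. 340.] [0.476 0.052 0.057]
scene leveller call 0.77 [212. 342.] [0.473 0.049 0.066]
scene tin call 0.84 [244. 292.] [0.555 0.188 0.019]
scene tin call 0.81 [204. 336.] [0.504 0.03  0.067]
scene tin call 0.81 [209. 337.] [0.49  0.044 0.066]
scene tin call 0.67 [247. 293.] [0.543 0.2   0.025]
scene knob_head call 0.44 [179. 359.] [ 0.492 -0.103  0.072]
scene knob_head call 0.72 [178. 361.] [ 0.49  -0.112  0.071]
scene knob_grip call 0.59 [176. 358.] [ 0.501 -0.11   0.075]
scene knob_grip call 0.64 [178. 355.] [ 0.506 -0.103  0.072]
scene vial_middle call 0.66 [211. 346.] [0.47  0.024 0.052]
scene vial_middle call 0.58 [208. 338.] [0.49  0.039 0.066]
scene tape_roll call 0.74 [154. 355.] [ 0.592 -0.283  0.018]
scene tape_roll call 0.42 [325. 220.] [0.563 0.497 0.019]
scene tape_roll call 0.79 [155. 353.] [ 0.597 -0.275  0.017]
scene weight call 0.51 [141. 394.] [ 0.499 -0.402  0.033]
scene weight call 0.64 [146. 388.] [ 0.515 -0.393  0.012]
scene timer call 0.67 [325. 220.] [0.563 0.498 0.019]
scene timer call 0.85 [326. 220.] [0.561 0.499 0.019]
scene marker call 0.76 [339. 281.] [0.42  0.456 0.011]
scene marker call 0.79 [338. 280.] [0.423 0.455 0.012]
```

View pics/top0.png

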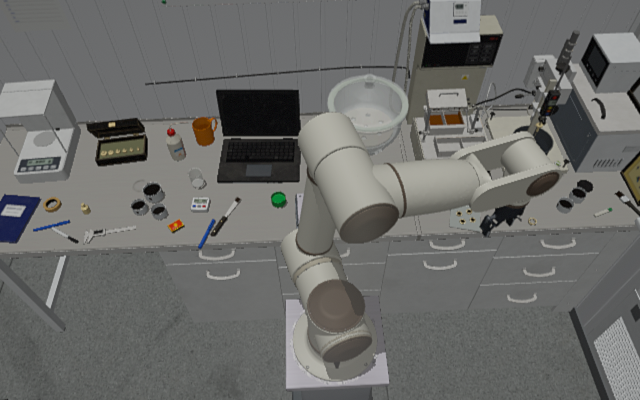

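View pics/scene0.png

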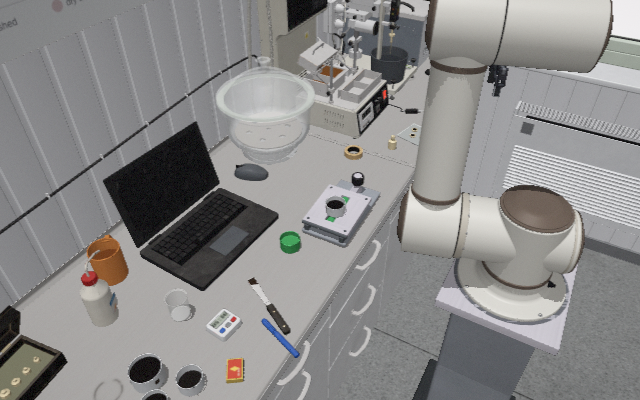

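The scene picture shows the leveller near pixel (340,212), with the tin on it at (336,205) and the knob at (358,178). The green look-alike is at (290,242), the tape at (353,153) and the weight at (392,143). The worktop left of the leveller, in front of the green tin, looks free.

Run:
```python
from h import *
np.set_printoptions(precision=4,suppress=True)
p=imaging.capture("scene"); Z=p["z_map"]; v,u=np.mgrid[0:400,0:640]
C=np.stack([(u-p["K"][0,2])/p["K"][0,0]*Z,(v-p["K"][1,2])/p["K"][1,1]*Z,Z],-1)
W=(C-p["t"])@p["R"]; ok=Z>0; x,y,z=W[...,0],W[...,1],W[...,2]
print("cam",-p["R"].T@p["t"])
A=ok&(abs(x-.49)<.13)&(abs(y)<.17)
def rep(n,m): 
    P=W[m]; print(n,len(P),P.min(0),P.max(0),P.mean(0),cv2.minAreaRect(P[:,:2].astype(np.float32)*1000))
rep("rim",A&(z>.078)&(z<.092)&(y>-.06))
rep("tinall",A&(z>.06)&(z<.092)&(y>-.04))
rep("knobtop",A&(z>.066)&(z<.08)&(y<-.07))
rep("table",A&(z>.038)&(z<.058)&(y>-.06))
rep("base",A&(z>.008)&(z<.058))
# occupancy of worktop around candidate places
B=ok&(z>.006)&(z<.25)
for cx,cy in ((.42,.2),(.43,.22),(.44,.23),(.45,.25)):
    q=B&(np.hypot(x-cx,y-cy)<.14); P=W[q]; d=np.hypot(P[:,0]-cx,P[:,1]-cy); 
    print(cx,cy,d.min() if len(d) else None, P[d.argmin()] if len(d) else 0)
E_=ok&(abs(z)<.006)&(abs(y-.2)<.05); print("front edge",x[E_].min())
cv2.imwrite("pics/crop.png",cv2.resize(p["color"][150:260,260:420,::-1],None,fx=5,fy=5,interpolation=cv2.INTER_CUBIC))
```

```text
cam [0.0175 0.9913 1.0115]
rim 71 [0.4711 0.0089 0.0781] [0.5289 0.0703 0.0869] [0.5002 0.0372 0.0812] ((499.056884765625, 38.841129302978516), (54.22002410888672, 62.01131057739258), 28.70340347290039)
tinall 322 [ 0.4703 -0.0384  0.06  ] [0.5289 0.0705 0.0869] [0.5    0.037  0.0715] ((504.7393798828125, 19.43665313720703), (57.95947265625, 103.9652328491211), 15.508689880371094)
knobtop 98 [ 0.4834 -0.1341  0.0665] [ 0.5215 -0.0933  0.0785] [ 0.5015 -0.1113  0.0734] ((501.7396240234375, -114.0435791015625), (36.95512390136719, 38.16193771362305), 27.674957275390625)
table 1809 [ 0.4267 -0.0599  0.0382] [0.5721 0.1607 0.058 ] [0.4939 0.0367 0.0488] ((498.81158447265625, 49.657501220703125), (142.55307006835938, 219.1348419189453), 1.1751172542572021)
base 2877 [ 0.3939 -0.1547  0.0081] [0.5903 0.17   0.058 ] [0.4932 0.0294 0.0384] ((490.2947082519531, 7.611419677734375), (329.1314392089844, 191.94931030273438), 88.57544708251953)
0.42 0.2 0.011958694148988853 [0.41   0.2066 0.0063]
0.43 0.22 0.014497049920031714 [0.4155 0.2189 0.0075]
0.44 0.23 0.02686775691522994 [0.4155 0.2189 0.0075]
0.45 0.25 0.022305384333500388 [0.4633 0.2679 0.0063]
front edge -0.15011237594483903
```

View pics/crop.png

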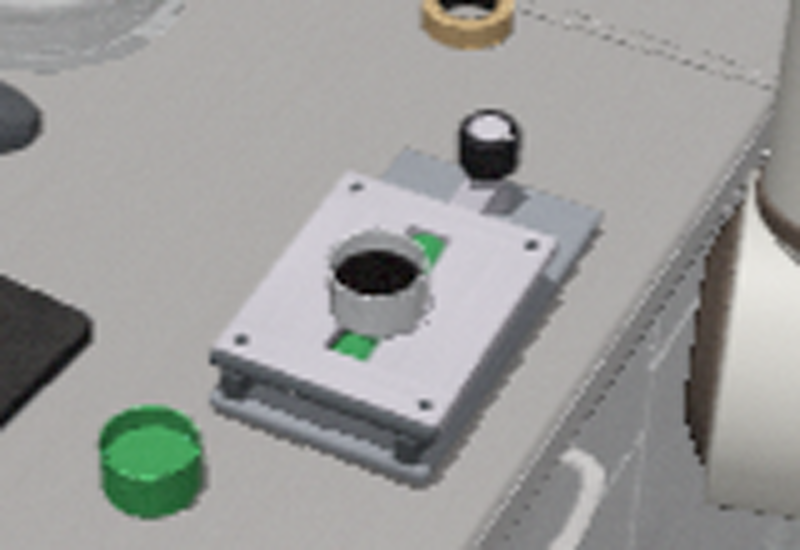

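The crop shows the tin on the table at about (0.500, 0.037), the vial sticking out at both ends along y, and the knob behind it at (0.501, -0.112). I'll fly above the tin with the fingers closing along x.

>>> arm_command:
  motion: "0.47 -0.404 0.05 -1.15 100;0.47 -0.404 0.05 -1.15 100;0.47 -0.404 0.05 -1.15 100;0.47 -0.404 0.05 -1.15 100;0.47 -0.404 0.05 -1.15 100;0.47 -0.404 0.05 -1.15 100;0.47 -0.404 0.05 -1.15 100;0.47 -0.404 0.05 -1.15 100;0.47 -0.404 0.05 -1.15 100;0.47 -0.404 0.05 -1.15 100;0.47 -0.404 0.05 -1.15 100;0.47 -0.404 0.05 -1.15 100"
  newtons: 25

```text
time: 3.65
position: [0.4986, 0.0364, 0.1999]
orientation: [0.706, 0.708, -0.0, -0.0]
contact_force: [-0.3, -0.5, 0.4]
finger_gap: 0.0853
gripper_force: 0.0
```

Run:
```python
from h import *
np.set_printoptions(precision=4,suppress=True)
o=sensors.get_obs(); print(o["time"],o["position"],o["orientation"],o["contact_force"])
p=imaging.capture("wrist"); save(p,"w1.png")
for n in ("tin","knob_head","vial_middle","bubble_middle","leveller"):
    for d in landmark_of(p,n)[:2]:
        print(n,round(d["conf"],2),np.round(d["point"]),px2w(p,d["point"]))
Z=p["z_map"]; v,u=np.mgrid[0:400,0:640]
C=np.stack([(u-p["K"][0,2])/p["K"][0,0]*Z,(v-p["K"][1,2])/p["K"][1,1]*Z,Z],-1)
W=(C-p["t"])@p["R"]; ok=(Z>0); x,y,z=W[...,0],W[...,1],W[...,2]
print("cam",-p["R"].T@p["t"])
m=ok&(z>.074)&(z<.092)&(np.hypot(x-.5,y-.037)<.05)
print(m.sum()); 
if m.sum()>5: print(W[m].min(0),W[m].max(0),cv2.minEnclosingCircle(W[m][:,:2].astype(np.float32)*1000))
```

```text
3.65 [0.4986 0.0364 0.1999] [ 0.7065  0.7078 -0.0002 -0.0001] [-0.268  -0.4907  0.4312]
tin 0.9 [ 34. 391.] [0.5663 0.1792 0.0184]
tin 0.65 [191. 323.] [0.5033 0.0417 0.0662]
knob_head 0.58 [316. 323.] [ 0.5043 -0.0958  0.0707]
leveller 0.85 [219. 325.] [0.5054 0.0144 0.0679]
cam [0.4991 0.1206 0.3243]
602
[0.4741 0.0117 0.074 ] [0.5303 0.0685 0.0849] ((502.23358154296875, 39.5179328918457), 28.954641342163086)
```

View pics/w1.png

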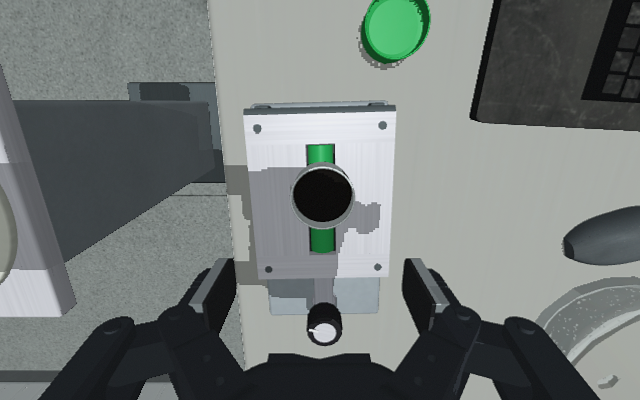

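Seen from the wrist, the tin is at pixel (323,195) and its rim circle gives (0.502, 0.0395). The knob is at (323,325). There is free worktop between the green tin at (395,28) and the front edge at column 230. I'll go down and grip.

>>> arm_command:
  motion: "0.003 0.0035 0.06 0 100;0.003 0.0035 0.11 0 100;0.003 0.0035 0.127 0 100;0.003 0.0035 0.127 0 100;0.003 0.0035 0.127 0 0;0.003 0.0035 0.127 0 0;0.003 0.0035 0.127 0 0;0.003 0.0035 0.127 0 0;0.003 0.0035 0.127 0 0;0.003 0.0035 0.127 0 0"
  newtons: 25

```text
time: 5.2
position: [0.5032, 0.0393, 0.0746]
orientation: [0.707, 0.707, 0.001, 0.001]
contact_force: [-0.6, -0.5, 8.6]
finger_gap: 0.0558
gripper_force: 26.9
```

>>> arm_command:
  motion: "0 0 -0.03 0 0;0 0 -0.06 0 0;0.05 -0.01 -0.07 0 0;0.1 -0.02 -0.07 0 0;0.15 -0.03 -0.06 0 0;0.175 -0.037 -0.04 0 0;0.175 -0.037 -0.01 0 0;0.175 -0.037 0.02 0 0;0.175 -0.037 0.036 0 0;0.175 -0.037 0.042 0 0;0.175 -0.037 0.042 0 0"

```text
time: 6.58
position: [0.4655, 0.2144, 0.0316]
orientation: [0.707, 0.707, 0.0, 0.0]
contact_force: [-0.5, -0.0, -0.6]
finger_gap: 0.056
gripper_force: 27.2
```

Run:
```python
from h import *
o=sensors.get_obs(); print(o["time"],o["position"],o["finger_gap"])
p=imaging.capture("scene"); cv2.imwrite("pics/s2.png",cv2.resize(p["color"][150:270,240:420,::-1],None,fx=4,fy=4,interpolation=cv2.INTER_CUBIC))
```

```text
6.575 [0.46545544 0.21442524 0.03159517] 0.05598281213313627
```

View pics/s2.png

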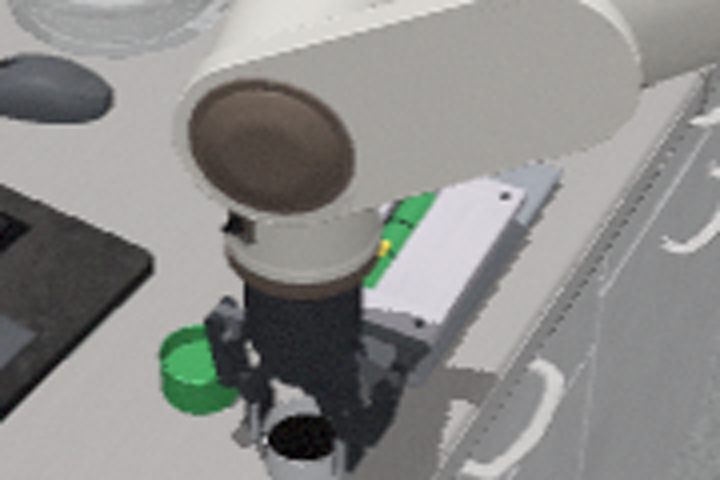

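The tin is held upright near (300,440), clear of the green one at (195,370). I'll lower it the last few millimetres.

>>> arm_command:
  motion: "0 0 0.003 0 0;0 0 0.006 0 0;0 0 0.006 0 0"

```text
time: 7.0
position: [0.4658, 0.2142, 0.0261]
orientation: [0.707, 0.707, 0.001, 0.001]
contact_force: [-3.4, -5.4, 14.7]
finger_gap: 0.0562
gripper_force: 29.1
```

>>> arm_command:
  motion: "0 0 -0.002 0 100;0 0 -0.002 0 100;0 0 -0.002 0 100;0 0 -0.002 0 100;0 0 -0.04 0 100;0 0 -0.09 0 100;0 0 -0.14 0 100;-0.06 0.01 -0.15 0 100;-0.12 0.02 -0.15 0 100;-0.18 0.03 -0.15 0 100;-0.24 0.035 -0.15 0 100"

```text
time: 8.38
position: [0.5004, -0.0275, 0.1751]
orientation: [0.707, 0.708, 0.0, 0.0]
contact_force: [1.3, 0.9, 0.3]
finger_gap: 0.0853
gripper_force: 0.0
```

```bash
cat >> h.py <<'E'
def cloud(p):
    Z=p["z_map"]; v,u=np.mgrid[0:400,0:640]
    C=np.stack([(u-p["K"][0,2])/p["K"][0,0]*Z,(v-p["K"][1,2])/p["K"][1,1]*Z,Z],-1)
    return (C-p["t"])@p["R"], Z>0
E
python3 - <<'E'
from h import *
np.set_printoptions(precision=4,suppress=True)
o=sensors.get_obs(); print(o["time"],o["position"],o["finger_gap"])
p=imaging.capture("wrist"); save(p,"w2.png")
for n in ("tin","knob_grip","knob_head","vial_middle","bubble_middle"):
    for d in landmark_of(p,n)[:2]: print(n,round(d["conf"],2),np.round(d["point"]),px2w(p,d["point"]))
W,ok=cloud(p); x,y,z=W[...,0],W[...,1],W[...,2]
m=ok&(z>.069)&(z<.082)&(np.hypot(x-.5,y+.108)<.04); print(m.sum())
if m.sum()>5: print(W[m].min(0),W[m].max(0),np.median(W[m],0),cv2.minEnclosingCircle(W[m][:,:2].astype(np.float32)*1000))
E
```

```text
8.375 [ 0.5004 -0.0275  0.1751] 0.08527037195116943
knob_grip 0.93 [288. 326.] [ 0.5078 -0.1047  0.0735]
knob_head 0.78 [281. 324.] [ 0.5056 -0.0971  0.0727]
vial_middle 0.62 [136. 320.] [0.502  0.0281 0.0479]
bubble_middle 0.71 [118. 319.] [0.5016 0.0434 0.0484]
1195
[ 0.4857 -0.1323  0.069 ] [ 0.5248 -0.0946  0.0759] [ 0.5052 -0.1113  0.0735] ((505.08502197265625, -113.82723999023438), 19.77384376525879)
```

View pics/w2.png

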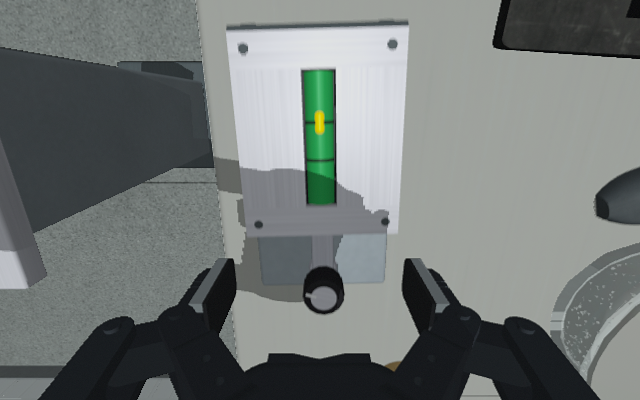

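The wrist picture shows the yellow bubble at (320,122), on the +y line, with the lines at rows 122 and 160. It is about 16 mm off, so about 0.67 rad is needed. The knob is at (323,290). I'll check the tin by depth before touching the knob.

```bash
cat >> h.py <<'E'
def bubble(p,ref=(0.502,0.033),z=.046):
    """bubble and line offsets along the vial: world y of yellow centroid and of dark-line rows"""
    hsv=cv2.cvtColor(p["color"],cv2.COLOR_RGB2HSV); W,ok=cloud(p)
    reg=ok&(np.abs(W[...,0]-ref[0])<.03)&(np.abs(W[...,1]-ref[1])<.09)&(W[...,2]>.03)&(W[...,2]<.06)
    yel=reg&(hsv[...,0]>20)&(hsv[...,0]<36)&(hsv[...,1]>120)&(hsv[...,2]>120)
    grn=reg&(hsv[...,0]>45)&(hsv[...,0]<85)&(hsv[...,1]>100)
    f=lambda m:np.array([px2w(p,(a,b),z)[:2] for a,b in np.argwhere(m)])
    Y,G=f(yel),f(grn)
    return Y,G
E
python3 - <<'E'
from h import *
np.set_printoptions(precision=4,suppress=True)
p=imaging.capture("scene"); W,ok=cloud(p); x,y,z=W[...,0],W[...,1],W[...,2]
m=ok&(np.hypot(x-.465,y-.214)<.05)&(z>.028)&(z<.06); print("tin rim",m.sum(),W[m].mean(0),W[m].max(0),cv2.minEnclosingCircle(W[m][:,:2].astype(np.float32)*1000))
for c in ("wrist","scene"):
    p=imaging.capture(c); Y,G=bubble(p); print(c,len(Y),len(G))
    if len(Y): print(Y.mean(0),Y.min(0),Y.max(0))
    if len(G): print(G.min(0),G.max(0),(G.min(0)+G.max(0))/2)
E
```

```text
tin rim 87 [0.4632 0.2151 0.0327] [0.4936 0.2435 0.0403] ((464.22747802734375, 213.3563232421875), 30.39638328552246)
wrist 187 3378
[0.5013 0.0407] [0.4978 0.0321] [0.5054 0.0492]
[ 0.489  -0.0321] [0.5151 0.0806] [0.502  0.0242]
scene 12 163
[0.501  0.0388] [0.497  0.0305] [0.5046 0.0462]
[ 0.4886 -0.0357] [0.5114 0.0792] [0.5    0.0218]
```

>>> arm_command:
  motion: "-0.05 0.0035 0.03 0 100;-0.0855 0.0035 0.06 0 100;-0.0855 0.0035 0.1 0 100;-0.0855 0.0035 0.114 0 100;-0.0855 0.0035 0.114 0 100"

```text
time: 9.45
position: [0.5039, -0.1102, 0.061]
orientation: [0.706, 0.708, -0.0, -0.001]
contact_force: [-0.7, 0.2, 0.9]
finger_gap: 0.0856
gripper_force: 0.0
```

>>> arm_command:
  motion: "0 0 0 0 0;0 0 0 0 0;0 0 0 0 0;0 0 0 0 0;0 0 0 0 0;0 0 0 0 0;0 0 0.004 0 0;0 0 0.008 0 0;0 0 0.011 0 0;0 0 0.011 0 0;0 0 0.011 0 0;0 0 0.011 0 0"
  newtons: 45

```text
time: 10.95
position: [0.5047, -0.1117, 0.0513]
orientation: [0.707, 0.707, 0.0, 0.001]
contact_force: [-0.8, -2.5, 21.1]
finger_gap: 0.0372
gripper_force: 48.1
```

>>> arm_command:
  motion: "0 0 0 0.12 0;0 0 0 0.25 0;0 0 0 0.38 0;0 0 0 0.5 0;0 0 0 0.6 0;0 0 0 0.69 0;0 0 0 0.69 0;0 0 0 0.69 0"

```text
time: 11.95
position: [0.507, -0.1125, 0.052]
orientation: [0.904, 0.427, 0.003, 0.003]
contact_force: [19.8, -8.3, 10.1]
finger_gap: 0.037
gripper_force: 47.0
```

Run:
```python
from h import *
np.set_printoptions(precision=4,suppress=True)
for c in ("wrist","scene"):
    p=imaging.capture(c); save(p,c+"3.png"); Y,G=bubble(p,z=.044); print(c,len(Y),len(G))
    if len(Y): print(Y.mean(0),Y.min(0),Y.max(0))
    if len(G): print(G.min(0),G.max(0),(G.min(0)+G.max(0))/2)
```

```text
wrist 883 9242
[0.5019 0.0243] [0.4979 0.0152] [0.5059 0.0333]
[ 0.4927 -0.0324] [0.5165 0.0563] [0.5046 0.0119]
scene 10 153
[0.5003 0.0225] [0.4964 0.0165] [0.5041 0.0285]
[ 0.4891 -0.0311] [0.5099 0.0782] [0.4995 0.0236]
```

View pics/wrist3.png

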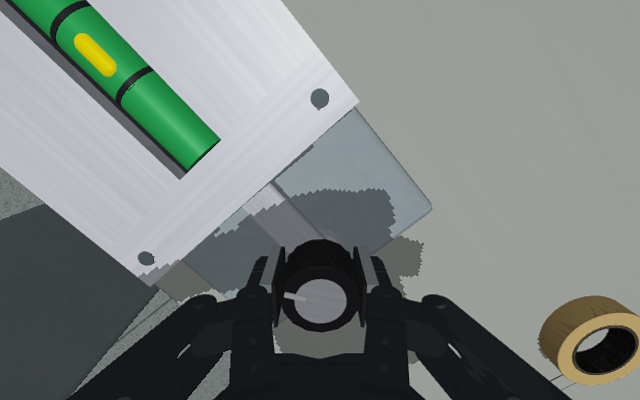

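The bubble, at (95,55), sits midway between the two lines, whose centre is near (102,50). The measured offset is under 1 mm. I'll ease the side load and press slightly further for margin.

>>> arm_command:
  motion: "0 0.001 0.001 0 0;0 0.002 0.002 0 0;0 0.002 0.002 0 0;0 0.002 0.002 0 0"

```text
time: 12.55
position: [0.5074, -0.1128, 0.0506]
orientation: [0.904, 0.427, 0.002, 0.002]
contact_force: [0.9, 3.3, 35.6]
finger_gap: 0.0367
gripper_force: 49.4
```

Run:
```python
from h import *
np.set_printoptions(precision=4,suppress=True)
p=imaging.capture("wrist"); Y,G=bubble(p,z=.044); print(len(Y),Y.mean(0),Y.min(0),Y.max(0),G.min(0))
W,ok=cloud(p); x,y,z=W[...,0],W[...,1],W[...,2]
m=ok&(np.hypot(x-.504,y+.113)<.012); print("knob top",np.median(z[m]))
for a,b in ((-.03,-.01),(0,.01),(.02,.03)):
    m=ok&(x>.525)&(x<.55)&(y>a)&(y<b)
    if m.sum(): print("table",a,np.median(z[m]),m.sum())
p=imaging.capture("scene"); W,ok=cloud(p); x,y,z=W[...,0],W[...,1],W[...,2]
m=ok&(np.hypot(x-.465,y-.214)<.05)&(z>.028)&(z<.06); print("tin rim",m.sum(),W[m].mean(0))
o=sensors.get_obs(); print(o["time"],o["position"],o["contact_force"],o["gripper_force"],np.abs(o["joint_velocities"]).max())
```

```text
891 [0.5021 0.024 ] [0.4982 0.0149] [0.5061 0.033 ] [ 0.493  -0.0325]
knob top 0.06265870209513935
table -0.03 0.04466335812522011 3122
table 0 0.044765771898096496 1846
table 0.02 0.04487552223638541 417
tin rim 86 [0.4646 0.212  0.0322]
12.65 [ 0.5074 -0.1127  0.0506] [ 1.5784  3.9232 34.9932] 49.41473722457886 0.0015768479927462953
```

```bash
python3 -c "
from h import *
print(r.close_job())"
```

```text
the job is handed in; nothing more can be done
None
```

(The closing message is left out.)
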